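# Ease the ice scraper out from under the chopping board

## Robot

A 6-joint arm with a two-finger parallel gripper is mounted at the origin on the work surface. World frame = base frame: x ahead of the robot, y to its left, z up, the work surface at z = 0. Lengths are in m, angles in rad, forces in N, time in s.
With the tool pointing down it reaches from about 0.375 to 0.9 m from the base axis. Payload 3.1 kg.
Tool frame: the origin (TCP) lies at the very end of the fingers, on their centre line; the grasp point (between the pads) lies 19 mm behind it; y points along the fingers, x is the direction in which the jaws open and shut, and the axes are right-handed (so a half turn about y gives the same grasp; the last joint's range is limited). The gripper opens to 87 mm and grips with 3 to 60 N. Pads are 19 mm wide; open, the fingers measure 117 mm over their backs; the gripper's body (75 mm by 190 mm) begins 51 mm behind the grasp point.
Start: joints at [0.988, 0.527, 1.433, -0, 1.181, -0.178], TCP at [0.246, 0.574, 0.189] pointing down, gripper open.
Joint ranges: [-3.08, 3.08], [-0.75, 2.2], [0.22, 2.44], [-1.43, 4.57], [0, 2.65], [-2.85, 2.85]. Speed limits (rad/s): [2.79, 2.79, 3.14, 3.14, 3.14, 3.14].

## Interface

Orientations are given as a unit quaternion [x, y, z, w].
In Python, from rig import robot gives the robot as it stands.
- The arm moves only by the shell command python3 -m creep 'ROWS' [FORCE]. ROWS is JSON, a list of rows, each a list of 3 entries, a list of its own where there are three numbers: the shift along the tool's x, y, z in mm, then the turn about the tool's y in rad, then the opening, from 0 (shut) to 1 (fully open). A call has 1 to 8 rows; each row shifts and turns the commanded pose from where the row before left it, along the tool's axes as they then stand; what a row does not reach is not made up. A row lasts 1/10 s, in which the tool goes at most 50 mm and 8.59 degrees, less where a joint would pass 70% of its speed; a pose out of reach is approached as far as the arm can. A call with a gripper value outside its range is refused whole. The fingers move at their own pace and stop on an object; FORCE is the grip in N (left out, the last holds). Time passes only in rows, so rows that do not move let the fingers close. It gives the time, the measured TCP pose, the force and the opening at its end, in the units of the state.
- robot.get_obs(): the state, without advancing time (a new reading comes with each control period).
- robot.camera(name): name is "side" or "top" or "wrist"; returns a dict with "pixels" (480x640x3 uint8, red, green, blue), "fx", "fy", "cx", "cy" (pixels), "position" and "rotation" of the camera in the world. Camera axes: x right, y up, looking along -z (the intrinsics and any distortion apply to the point x, -y, -z); pixel columns grow to the right and rows downward; lengths in m; the calibration is good to about 2 mm. The wrist camera is an equidistant fisheye: a pixel r from the principal point sees the ray r / f radians off the axis. A picture is of the moment at which its call begins. There is no depth.
- robot.hand_in(): hands the job in, once; it reports no verdict.
The state is a dict: "time": time; "q": joint angles; "joint_velocities": joint speeds; "joint_torque": joint torques, N m; "position": TCP position; "tool_rot": TCP orientation; "ft_force": force on the tool from outside, world axes, zero at the start; "moment": the same for the moment, N m; "grip_width": finger opening in m.
Only numpy, scipy, OpenCV 4.12 (cv2) and the standard library are available. Lean on these libraries where they do the work, as an engineer would, in place of code of your own. Each camera call takes 0.05 s, during which the arm holds its last target.

## Task

The chopping board on the cart has dried, so take out the blue ice scraper that props up its front edge: pull the scraper straight back by its handle in small tugs with short pauses, so that the board comes down on it bit by bit rather than dropping. Do not lift or push the board with the hand, and leave the loose green scraper where it is. Finish with the board flat and the blue scraper let go, lying flat on the cart just in front of the board, a centimetre or more clear of its edge.

Things in the scene. Friction and masses are not known exactly. Their poses are not given: they have to be found in the camera images.
- scraper: Blue ice scraper, 200 mm, 90 g, flat on the cart. Origin: middle of the blade's front edge, on the cart top; +x from handle to blade (pull along -x), z up. Blade: wedge 80 wide, 5 thick at the origin, top rising 18 degrees to 28 mm at x -70. Handle: bar 26 wide (y), 28 high, x -70 to -200; grip across y near x -135. 45 to 57 mm of blade is under the board; about 3 to 12 N drags it out
- board_rail: Fixed mount of the chopping board. Origin: on the cart top below the middle of the board's front edge (robot's side); +x towards the hinge, z up. Board: brown wood, thin dark stripes, 220 x 300 x 24 mm, 1.2 kg, from x 0 to 220 mm, y -150 to 150; flat, its underside is 4 and its top 28 mm above the cart top. Dark wood hinge rail 28 x 300 x 30 mm behind it, hinge line at x 222
- board: The swinging chopping board itself. Origin: middle of its front edge, on its underside; +x towards the hinge, z its upward normal. Origin height: 4 mm above the cart top when flat, 18 to 27 mm while propped by the scraper. Free hinge: the board sinks under its own weight as the wedge goes
- spare: Green plastic ice scraper of the same shape and frame as the blue one, lying loose on the cart to one side in front of the board, not to be disturbed
Mind the look-alikes: they are no part of the job. Of the things like the scraper, leave any that is orange; of the rest the smaller one is meant.

How it is judged:
On the way:
1. the blue scraper has been drawn back at least 8 mm but its blade is still under the board, which rests on it part-way down, for 0.3 s (distance of scraper from where it was at the start of the episode above 0.008 m and x of scraper in the frame of board_rail above 0.003 m and contact force between scraper and board_rail above 0.5 N), for 0.3 s.
At the end, for the whole second after the job is handed in: Board flat (front edge's underside under 9 mm up); blue blade edge at least 10 mm in front of the board's front edge and within 220 mm of that edge's middle; blue scraper flat on the cart (within 10 degrees, 10 mm) and at rest; green scraper within 30 mm of its start (height (world z) of board below 0.009 m and x of scraper in the frame of board_rail below -0.01 m and height (world z) of scraper below 0.01 m and angle between scraper's own z axis and vertical below 0.17 rad and linear speed of scraper below 0.02 m/s and horizontal distance between scraper and board_rail below 0.22 m and distance of spare from where it was at the start of the episode below 0.03 m); the robot touches nothing.
It fails at once if the board is lifted clearly above where it started (front edge's underside over 35 mm up) (height (world z) of board above 0.035 m).
It fails at once if the board drops (turning faster than 1.3 rad/s) (angular speed of board above 1.3 rad/s).
It fails at once if the hand or arm bears on the board or its rail with more than 4 N (contact force between any of the fingers, the arm and board_rail above 4 N).
It fails at once if the green scraper is moved more than 30 mm (distance of spare from where it was at the start of the episode above 0.03 m).
It also fails if it takes over 38 s, if anything falls off the work surface, if the arm or the gripper's body presses on something with over 40 N, if the wrist force passes 120 N, or if a joint passes its speed limit or range.

## Working session

There is one attempt and no reset: what is moved stays moved. The work goes in short steps, Python scripts to look and compute and a shell command to move; the robot and the scene stay as the last step left them, time stands still between calls to the robot, and variables do not carry over. Pictures are saved under pics/ and viewed, and the job is handed in when it is done.

```bash
ls; mkdir -p pics
python3 - <<'E'
from rig import robot
import cv2
o=robot.get_obs();print(o)
for n in ["side","top","wrist"]:
    c=robot.camera(n);cv2.imwrite(f"pics/{n}0.png",c["pixels"][:,:,::-1]);c.pop("pixels");print(n,c)
E
```

```text
pics
{'time': 0.0, 'q': array([ 9.87502023e-01,  5.28446928e-01,  1.43388637e+00, -2.49723059e-05,
        1.18138152e+00, -1.78494921e-01]), 'joint_velocities': array([-0.00129069,  0.00078611,  0.00107662,  0.0018984 , -0.00028173,
        0.00030513]), 'joint_torque': array([-3.34732749e-04, -4.40049183e+01, -1.76591474e+01,  6.32009888e-02,
        5.82122442e-02, -1.80847105e-04]), 'position': array([0.24568147, 0.57382782, 0.18838859]), 'tool_rot': array([ 0.59060442,  0.38859925, -0.38997232, -0.58999884]), 'ft_force': array([0.30949193, 0.07782754, 0.94637068]), 'moment': array([ 0.02203437,  0.04315873, -0.0039186 ]), 'grip_width': 0.0870165464379566}
side {'fx': 542.6900752544673, 'fy': 542.6900752544673, 'cx': 322.66566578954536, 'cy': 235.07681167893696, 'position': array([ 0.33226651, -0.87551266,  0.68391364]), 'rotation': array([ 0.48252979, -0.02771277, -0.07322674,  0.87237312])}
top {'fx': 618.2074821727496, 'fy': 618.2074821727496, 'cx': 319.13455611668263, 'cy': 251.2497182494368, 'position': array([0.17063979, 0.13686989, 1.58409987]), 'rotation': array([ 0.06994636, -0.07160622, -0.70223713,  0.70487096])}
wrist {'fx': 371.64829954431775, 'fy': 371.64829954431775, 'cx': 317.4021761817691, 'cy': 239.9579121606697, 'position': array([0.17337757, 0.60564225, 0.38346311]), 'rotation': array([-0.12045587, -0.07773025,  0.54515492,  0.82598699])}
```

View pics/side0.png

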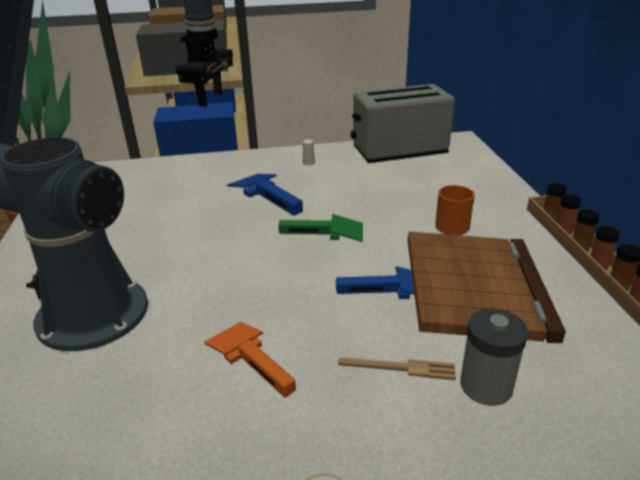

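View pics/top0.png

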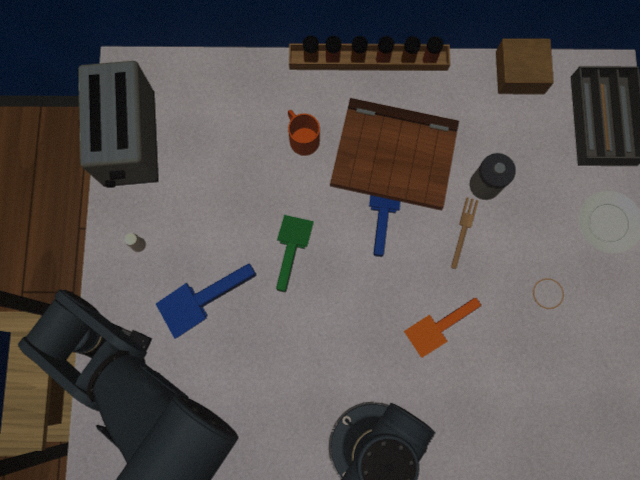

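View pics/wrist0.png

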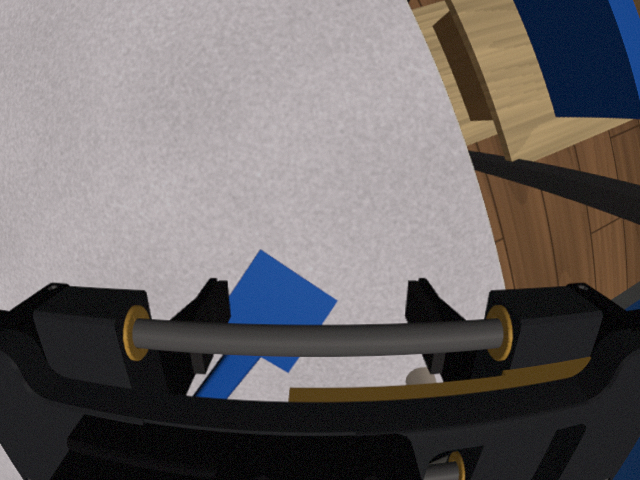

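The top view shows the blue scraper under the board, with its handle at about (380,230). The green spare is at (290,250), and the larger blue look-alike is at (205,300). In the side view the handle is at about (370,284). Next I'll measure the handle.

```bash
cat > h.py <<'E'
import numpy as np,cv2
from rig import robot
from scipy.spatial.transform import Rotation as R
def ray(c,u,v):
    return R.from_quat(c["rotation"]).apply([(u-c["cx"])/c["fx"],-(v-c["cy"])/c["fy"],-1])
def onz(c,u,v,z):
    d=ray(c,u,v);p=np.array(c["position"]);return p+d*(z-p[2])/d[2]
def proj(c,P):
    l=R.from_quat(c["rotation"]).inv().apply(np.array(P)-c["position"])
    return c["cx"]+c["fx"]*l[0]/-l[2], c["cy"]-c["fy"]*l[1]/-l[2]
def mask(c,lo,hi):
    return cv2.inRange(cv2.cvtColor(c["pixels"],cv2.COLOR_RGB2HSV),lo,hi)
BL=((105,120,40),(125,255,255));GR=((50,100,30),(80,255,255))
def blobs(m,box):
    x0,y0,x1,y1=box;k=np.zeros_like(m);k[y0:y1,x0:x1]=m[y0:y1,x0:x1]
    cs,_=cv2.findContours(k,cv2.RETR_EXTERNAL,cv2.CHAIN_APPROX_NONE)
    return max(cs,key=cv2.contourArea)
E
python3 - <<'E'
from h import *
c=robot.camera("top");s=robot.camera("side")
for cam,box in((c,(340,180,420,280)),(s,(320,255,420,310))):
    k=blobs(mask(cam,*BL),box)
    print(cv2.contourArea(k),cv2.boundingRect(k))
    ap=cv2.approxPolyDP(k,2,True)[:,0]
    for p in ap: print(p,onz(cam,*p,0.028).round(4),onz(cam,*p,0).round(4)[:2])
x0=[(c,340,180,420,280),(s,320,220,450,340)]
for i,(cam,a,b,d,e) in enumerate(x0):
    cv2.imwrite(f"pics/z{i}.png",cv2.resize(cam["pixels"][b:e,a:d,::-1],None,fx=5,fy=5,interpolation=cv2.INTER_CUBIC))
E
```

```text
699.5 (370, 196, 30, 60)
[370 196] [0.635  0.0012 0.028 ] [ 0.6433 -0.0013]
[371 208] [ 0.6025 -0.001   0.028 ] [ 0.6103 -0.0035]
[379 211] [ 0.5945 -0.0217  0.028 ] [ 0.6021 -0.0246]
[374 254] [ 0.4803 -0.0071  0.028 ] [ 0.4859 -0.0097]
[381 255] [ 0.4777 -0.025   0.028 ] [ 0.4833 -0.0279]
[387 212] [ 0.5919 -0.0425  0.028 ] [ 0.5995 -0.0458]
[398 209] [ 0.6001 -0.0714  0.028 ] [ 0.6078 -0.0751]
[399 202] [ 0.619  -0.0744  0.028 ] [ 0.6271 -0.0782]
1212.5 (337, 267, 77, 31)
[413 292] [ 0.6185 -0.0812  0.028 ] [ 0.6307 -0.0473]
[410 271] [ 0.6326 -0.0137  0.028 ] [0.6455 0.0231]
[397 267] [0.6105 0.0047 0.028 ] [0.6223 0.0423]
[395 276] [ 0.5982 -0.0247  0.028 ] [0.6095 0.0117]
[337 278] [ 0.4821 -0.0098  0.028 ] [0.4885 0.0272]
[338 292] [ 0.476  -0.0547  0.028 ] [ 0.4821 -0.0197]
[396 290] [ 0.588  -0.0691  0.028 ] [ 0.5989 -0.0347]
[400 297] [ 0.5897 -0.0915  0.028 ] [ 0.6007 -0.058 ]
[408 297] [ 0.6047 -0.0942  0.028 ] [ 0.6163 -0.0609]
```

View pics/z0.png

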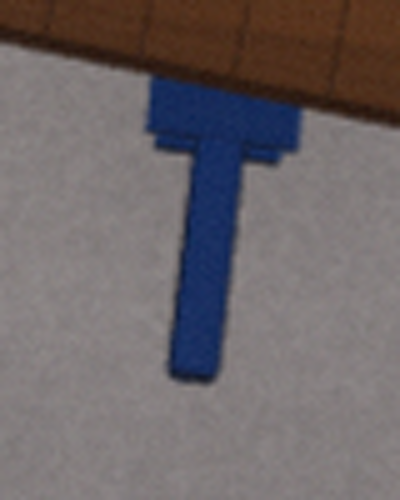

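View pics/z1.png

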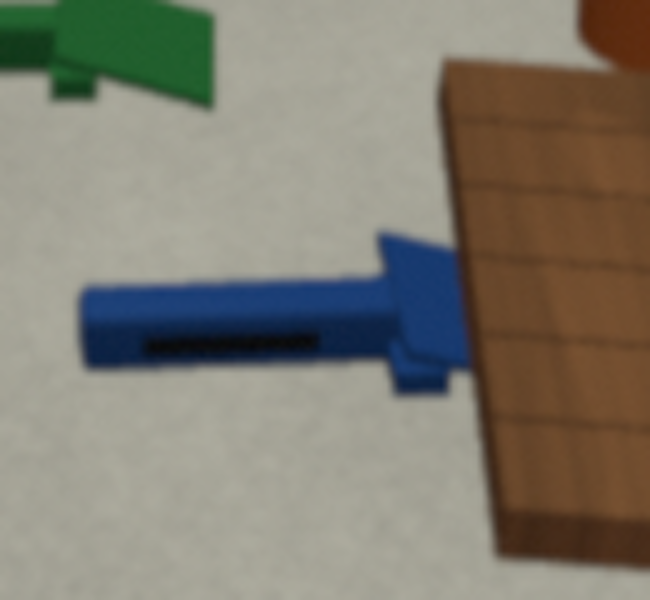

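Run:
```python
from h import *
c=robot.camera("top");s=robot.camera("side")
m=mask(c,*BL)
P=[];W=[]
for v in range(214,253):
    u=np.flatnonzero(m[v,360:410])+360
    a=onz(c,u.min()-.5,v,.028);b=onz(c,u.max()+.5,v,.028);P.append((a+b)/2);W.append(a[1]-b[1])
P=np.array(P)[:,:2];f=cv2.fitLine(P.astype(np.float32),cv2.DIST_HUBER,0,.001,.001).ravel()
d=f[:2]*np.sign(f[0]);print("yaw",np.degrees(np.arctan2(d[1],d[0])),"pt",f[2:],"w",np.mean(W))
# board edges (brown mask)
hm=cv2.cvtColor(c["pixels"],cv2.COLOR_RGB2HSV)
b=cv2.inRange(hm,(0,70,30),(18,255,200));k=blobs(b,(325,90,465,215))
print(cv2.contourArea(k))
for p in cv2.approxPolyDP(k,4,True)[:,0]: print(p,onz(c,*p,.028).round(4),onz(c,*p,.048).round(4))
# side check: handle end at axis, predicted
for L in (0.48,0.535,0.59):
    y=f[3]+(L-f[2])*d[1]/d[0];print(L,y,proj(s,[L,y,.028]),proj(s,[L,y,0.0]))
k=blobs(mask(c,*GR),(260,200,330,300));M=cv2.moments(k);print("green",onz(c,M['m10']/M['m00'],M['m01']/M['m00'],.015),cv2.boundingRect(k))
o=robot.get_obs();print(R.from_quat(o["tool_rot"]).as_matrix().round(3))
```

```text
yaw -7.337568 pt [ 0.5324     -0.02427232] w 0.024728389078403072
10055.0
[350  98] [0.9103 0.0517 0.028 ] [0.9008 0.0528 0.048 ]
[330 185] [0.6646 0.1058 0.028 ] [0.6582 0.1062 0.048 ]
[441 209] [ 0.6006 -0.1835  0.028 ] [ 0.595  -0.1793  0.048 ]
[458 121] [ 0.8453 -0.2379  0.028 ] [ 0.8367 -0.2331  0.048 ]
0.48 -0.017524803 (np.float64(336.65651503324517), np.float64(280.4048408084843)) (np.float64(336.77495981242146), np.float64(291.46776432525417))
0.535 -0.024607128 (np.float64(364.3297067920119), np.float64(279.4564491669216)) (np.float64(364.0732688538022), np.float64(290.52606818690526))
0.59 -0.03168944 (np.float64(391.9717248331732), np.float64(278.50912198118107)) (np.float64(391.3412427428105), np.float64(289.5854145452303))
green [0.51033434 0.20471396 0.015     ] (277, 215, 36, 76)
[[ 0.394 -0.    -0.919]
 [ 0.919 -0.     0.394]
 [-0.001 -1.     0.   ]]
```

Both views agree: handle axis yaw is -7.3°, the handle end is at x≈0.479, and the grip point is about (0.5435, -0.0257). The plan is to turn by -0.277 rad, then shift about (-557, 0, -372) mm along the tool axes.

```bash
python3 -m creep '[[[0,0,0],-0.14,1],[[0,0,0],-0.137,1],[[-40,0,-26],0,1],[[-40,0,-26],0,1],[[-40,0,-26],0,1],[[-40,0,-26],0,1],[[-40,0,-26],0,1],[[-40,0,-26],0,1]]' 20
cat > st.py <<'E'
from h import *
import sys
o=robot.get_obs();M=R.from_quat(o["tool_rot"]).as_matrix();t=np.array(eval(sys.argv[1]))
print(o["time"],o["position"].round(4),"yaw x",np.degrees(np.arctan2(M[1,0],M[0,0])),"tilt",M[2].round(3),"need tool mm",(M.T@(t-o["position"])*1000).round(1),o["ft_force"].round(1),o["grip_width"],o["q"].round(2))
E
python3 st.py '[0.5435,-0.0257,0.188]'
```

```text
time: 1.15
position: [0.3709, 0.315, 0.1896]
tool_rot: [0.531, 0.467, -0.467, -0.531]
ft_force: [1.0, -0.1, 0.2]
grip_width: 0.0867
1.15 [0.3709 0.315  0.1896] yaw x 82.70525945950101 tilt [ 0.    -1.    -0.001] need tool mm [-316.     1.6 -214.5] [ 1.  -0.1  0.2] 0.08672255403024966 [ 0.47  0.34  1.77 -0.    1.03 -0.97]
```

```bash
python3 -m creep '[[[-40,0,-27],0,1],[[-40,0,-27],0,1],[[-40,0,-27],0,1],[[-40,0,-27],0,1],[[-40,0,-27],0,1],[[-40,0,-27],0,1],[[-40,0,-27],0,1],[[-36,0,-25],0,1]]'
python3 -m creep '[[[0,40,0],0,1],[[0,40,0],0,1],[[0,0,0],0,1]]'
python3 st.py '[0.5435,-0.0257,0.005]'
python3 - <<'E'
from h import *
for n in("wrist","side","top"):
    cv2.imwrite(f"pics/{n}1.png",robot.camera(n)["pixels"][:,:,::-1])
E
```

```text
time: 1.95
position: [0.5432, -0.0265, 0.1896]
tool_rot: [0.531, 0.467, -0.467, -0.531]
ft_force: [0.1, 0.3, 0.4]
grip_width: 0.0871
time: 2.25
position: [0.5379, -0.0237, 0.1049]
tool_rot: [-0.528, -0.464, 0.469, 0.535]
ft_force: [-1.0, -0.2, -0.4]
grip_width: 0.0875
2.25 [ 0.5379 -0.0237  0.1049] yaw x 82.5994269684572 tilt [ 0.001 -1.     0.012] need tool mm [-1.4 99.9 -7. ] [-1.  -0.2 -0.4] 0.08747959999864614 [-0.25  0.54  1.72  0.    0.9  -1.69]
```

View pics/wrist1.png

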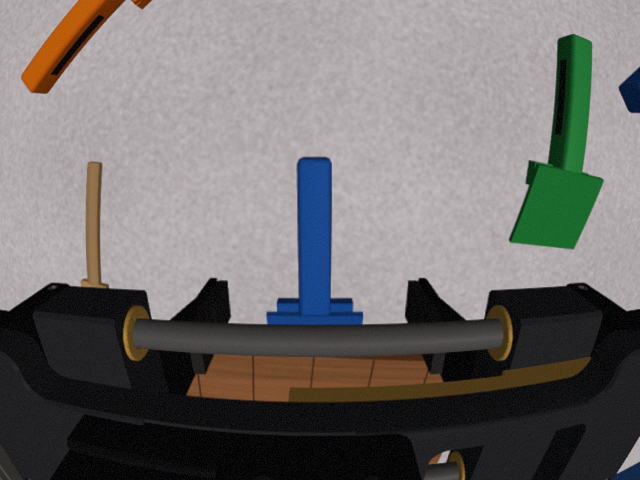

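View pics/side1.png

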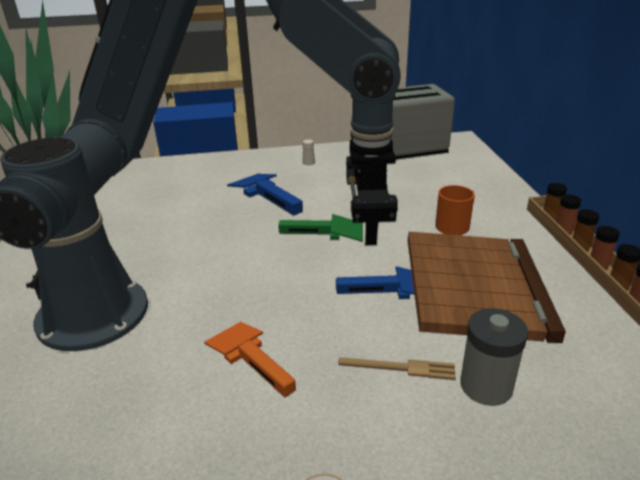

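The wrist view shows the blue handle centred between the jaws: handle at column ~314, jaw midpoint ~317. I'll check that the arm has settled, then descend.

```bash
python3 -m creep '[[[0,30,0],0,1],[[0,30,0],0,1],[[0,20,0],0,1],[[0,0,0],0,1],[[0,0,0],0,1]]'
python3 st.py '[0.5435,-0.0257,0.005]'
```

```text
time: 2.9
position: [0.5439, -0.0242, 0.0312]
tool_rot: [0.532, 0.468, -0.467, -0.53]
ft_force: [0.3, -0.2, -0.1]
grip_width: 0.0868
2.9 [ 0.5439 -0.0242  0.0312] yaw x 82.72120297125336 tilt [-0.    -1.    -0.003] need tool mm [-1.6 26.2  0.3] [ 0.3 -0.2 -0.1] 0.0868047345483813 [-0.25  0.66  1.76 -0.    0.72 -1.69]
```

```bash
python3 -m creep '[[[-1,13,0],0,1],[[0,12,0],0,1],[[0,0,0],0,1],[[0,0,0],0,1]]'
python3 st.py '[0.5435,-0.0257,0.005]'
python3 -m creep '[[[0,0,0],0,0.25],[[0,0,0],0,0.25],[[0,0,0],0,0.25],[[0,0,0],0,0.25],[[0,0,0],0,0.25],[[0,0,0],0,0.25]]' 25
python3 st.py '[0.5435,-0.0257,0.005]'
```

```text
time: 3.3
position: [0.5418, -0.0251, 0.004]
tool_rot: [-0.531, -0.467, 0.467, 0.531]
ft_force: [-0.3, 0.4, 0.3]
grip_width: 0.087
3.3 [ 0.5418 -0.0251  0.004 ] yaw x 82.67427508761779 tilt [ 0.    -1.     0.001] need tool mm [-0.4 -1.  -1.8] [-0.3  0.4  0.3] 0.08697690985808633 [-0.25  0.71  1.78 -0.    0.66 -1.7 ]
time: 3.9
position: [0.5421, -0.0252, 0.0044]
tool_rot: [0.531, 0.467, -0.467, -0.531]
ft_force: [-0.2, 0.8, 0.6]
grip_width: 0.0467
3.9 [ 0.5421 -0.0252  0.0044] yaw x 82.67869192625984 tilt [-0. -1. -0.] need tool mm [-0.4 -0.6 -1.4] [-0.2  0.8  0.6] 0.046716867428640126 [-0.25  0.7   1.78 -0.    0.66 -1.7 ]
```

```bash
python3 -m creep '[[[0,0,0],0,0],[[0,0,0],0,0],[[0,0,0],0,0],[[0,0,0],0,0],[[0,0,0],0,0],[[0,0,0],0,0]]' 25
python3 st.py '[0.5435,-0.0257,0.005]'
```

```text
time: 4.5
position: [0.5421, -0.0251, 0.0044]
tool_rot: [0.531, 0.467, -0.467, -0.531]
ft_force: [-0.2, -0.1, 0.0]
grip_width: 0.0028
4.5 [ 0.5421 -0.0251  0.0044] yaw x 82.677754190029 tilt [-0. -1. -0.] need tool mm [-0.4 -0.6 -1.4] [-0.2 -0.1  0. ] 0.002813316389862223 [-0.25  0.7   1.78 -0.    0.66 -1.7 ]
```

The fingers closed to 2.8 mm, so the handle isn't between them. I'll look before moving again.

Run:
```python
from h import *
for n in("wrist","side","top"):
    c=robot.camera(n);p=c["pixels"][:,:,::-1]
    if n=="side": p=cv2.resize(p[160:360,270:510],None,fx=3,fy=3)
    if n=="top": p=cv2.resize(p[140:300,280:480],None,fx=3.5,fy=3.5)
    cv2.imwrite(f"pics/{n}2.png",p)
```

```text
(no output)
```

View pics/wrist2.png

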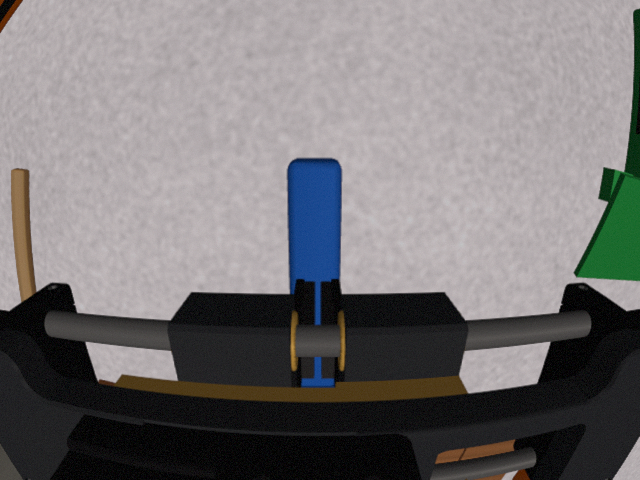

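View pics/side2.png

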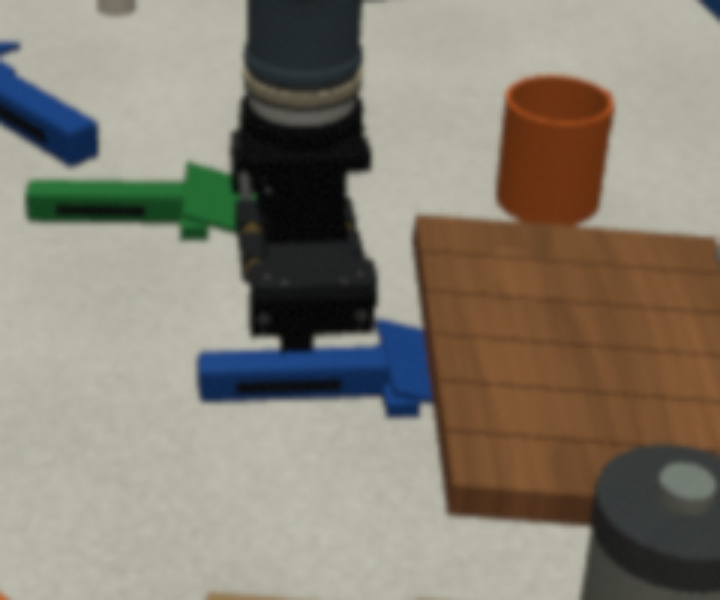

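View pics/top2.png

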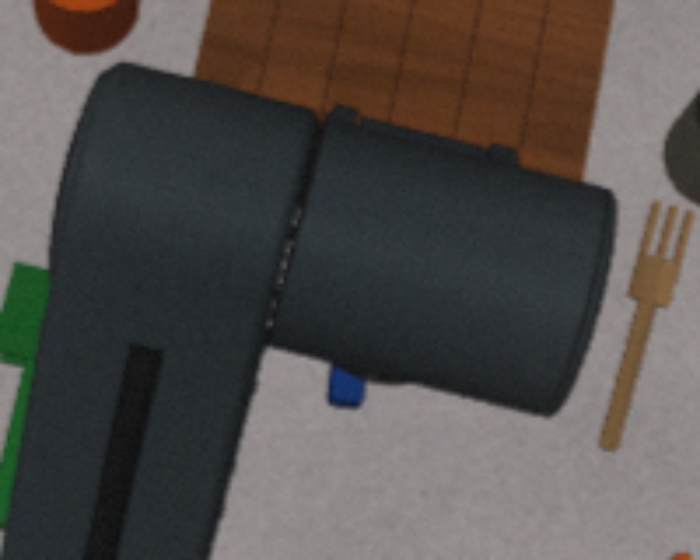

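```bash
cat >> h.py <<'E'
def wray(c,u,v):
    x=(u-c["cx"])/c["fx"];y=(v-c["cy"])/c["fy"];r=np.hypot(x,y)+1e-12
    return R.from_quat(c["rotation"]).apply([np.sin(r)*x/r,-np.sin(r)*y/r,-np.cos(r)])
def won(c,u,v,z):
    d=wray(c,u,v);p=np.array(c["position"]);return p+d*(z-p[2])/d[2]
def wproj(c,P):
    l=R.from_quat(c["rotation"]).inv().apply(np.array(P)-c["position"]);th=np.arctan2(np.hypot(l[0],l[1]),-l[2]);h=np.hypot(l[0],l[1])
    return c["cx"]+c["fx"]*th*l[0]/h, c["cy"]-c["fy"]*th*l[1]/h
E
python3 - <<'E'
from h import *
c=robot.camera("wrist");o=robot.get_obs();print(c["position"],o["position"],o["ft_force"])
print(R.from_quat(o["tool_rot"]).inv().apply(c["position"]-o["position"]))
M=R.from_quat(o["tool_rot"]).as_matrix()
for dy in(0,-.019,-.04,-.07): print(dy,wproj(c,o["position"]+M[:,1]*dy))
for z in(0,.028):
  for v in (200,260):
    a=won(c,290 if v>190 else 289,v,z);b=won(c,341,v,z);print(z,v,a.round(4),b.round(4),np.linalg.norm(a-b))
  print(won(c,316,158,z))
cv2.imwrite("pics/w3.png",cv2.resize(c["pixels"][260:410,240:400,::-1],None,fx=4,fy=4))
s=robot.camera("side");cv2.imwrite("pics/s3.png",cv2.resize(s["pixels"][260:310,320:430,::-1],None,fx=7,fy=7))
E
```

```text
[ 0.46388307 -0.01447522  0.19931629] [ 0.54210063 -0.02512535  0.00435394] [-0.25465243  0.55668221  0.02442086]
[ 0.00059319 -0.19496301  0.07893544]
0 (np.float64(316.6568504022625), np.float64(275.99447722110193))
-0.019 (np.float64(316.5512276895861), np.float64(289.7381564139112))
-0.04 (np.float64(316.41067833021), np.float64(308.1136192730257))
-0.07 (np.float64(316.1504951404675), np.float64(342.40002567374455))
0 200 [ 0.4979 -0.0341  0.    ] [ 0.5015 -0.0065  0.    ] 0.027791797679051187
0 260 [ 0.5322 -0.0392  0.    ] [ 0.5359 -0.0104  0.    ] 0.029062986887433296
[ 0.47707094 -0.01712431  0.        ]
0.028 200 [ 0.4932 -0.0313  0.028 ] [ 0.4962 -0.0077  0.028 ] 0.023887599314572534
0.028 260 [ 0.5226 -0.0357  0.028 ] [ 0.5258 -0.0109  0.028 ] 0.024980211559865653
[ 0.47521831 -0.01675217  0.028     ]
```

View pics/w3.png

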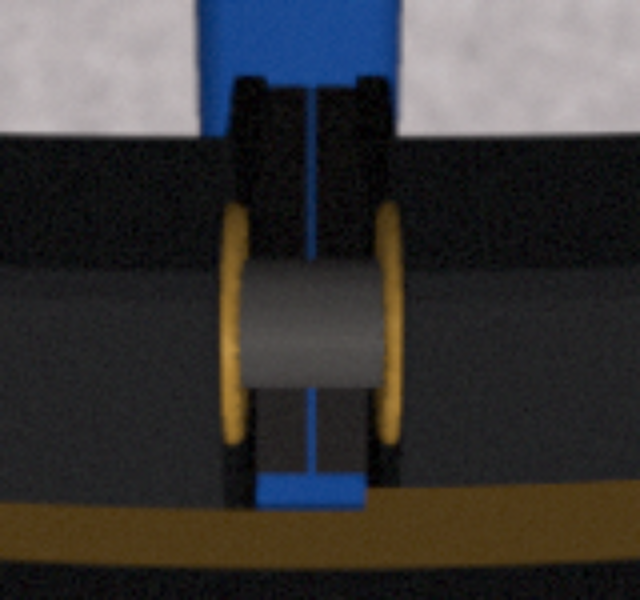

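View pics/s3.png

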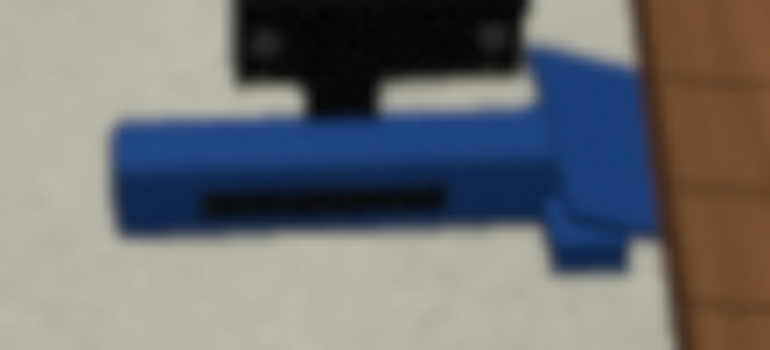

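```bash
python3 - <<'E'
from h import *
s=robot.camera("side");o=robot.get_obs();M=R.from_quat(o["tool_rot"]).as_matrix();p=o["position"]
print("tip",proj(s,p))
for dx in(-.095,.095,-.05,0.05,0):
  for dz in(-.0375,.0375): print("body",dx,dz,np.round(proj(s,p+M@[dx,-.07,dz]),1))
for z in (0,.01,.02,.03,.04,.05): print(z, [np.round(proj(s,[p[0],y,z]),1) for y in(p[1]-.01,p[1],p[1]+.013)])
# handle corners measured in the side view, rays vs top-view positions
E
python3 -m creep '[[[0,0,0],0,0],[[0,0,0],0,0]]'; python3 st.py '[0.5435,-0.0257,0.005]'
```

```text
tip (np.float64(367.6127510389223), np.float64(288.58167445547866))
body -0.095 -0.0375 [394.3 289.5]
body -0.095 0.0375 [352.9 290.9]
body 0.095 -0.0375 [381.7 233.8]
body 0.095 0.0375 [346.1 235. ]
body -0.05 -0.0375 [390.9 274.7]
body -0.05 0.0375 [351.1 276.1]
body 0.05 -0.0375 [384.4 245.5]
body 0.05 0.0375 [347.6 246.8]
body 0 -0.0375 [387.5 259.6]
body 0 0.0375 [349.3 260.9]
0 [array([368.7, 293.3]), array([367.6, 290.3]), array([366.1, 286.4])]
0.01 [array([368.8, 289.4]), array([367.7, 286.4]), array([366.2, 282.5])]
0.02 [array([368.9, 285.4]), array([367.8, 282.4]), array([366.3, 278.6])]
0.03 [array([369. , 281.4]), array([367.9, 278.4]), array([366.4, 274.6])]
0.04 [array([369.1, 277.3]), array([368. , 274.4]), array([366.6, 270.6])]
0.05 [array([369.3, 273.2]), array([368.1, 270.3]), array([366.7, 266.5])]
time: 5.0
position: [0.5421, -0.0251, 0.0044]
tool_rot: [0.531, 0.467, -0.467, -0.531]
ft_force: [0.3, 0.4, -0.6]
grip_width: 0.0004
5.0 [ 0.5421 -0.0251  0.0044] yaw x 82.68026456643341 tilt [-0. -1. -0.] need tool mm [-0.4 -0.6 -1.5] [ 0.3  0.4 -0.6] 0.00035532894472017955 [-0.25  0.7   1.78 -0.    0.66 -1.7 ]
```

Run:
```python
from h import *
s=robot.camera("side")
M=np.array([[.394,0,-.919],[.919,0,.394],[0,-1,0]])
for d in(-.0435,.0435,-.058,.058):print(proj(s,np.array([.2457,.5738,.1884])+M[:,0]*d))
print()
for y in(-.0435,0.0435,-.058,.058): print(proj(s,[.543,-.025+y,.1096]))
a=cv2.imread("pics/side0.png");b=cv2.imread("pics/side1.png")
cv2.imwrite("pics/cmp.png",np.hstack([cv2.resize(a[40:130,160:260],(400,360)),cv2.resize(b[150:260,330:430],(400,440))[:360+0]]))
cv2.imwrite("pics/cmp2.png",cv2.resize(b[150:300,320:440],None,fx=4,fy=4))
```

```text
(np.float64(205.55149449642465), np.float64(118.2836631294631))
(np.float64(218.84911068674967), np.float64(107.44369074251532))
(np.float64(203.20587603702995), np.float64(120.19576819899073))
(np.float64(220.94411918681595), np.float64(105.73587830710596))

(np.float64(374.5403722774532), np.float64(257.70479814623127))
(np.float64(364.2857277890117), np.float64(233.28967003376732))
(np.float64(376.3955430268805), np.float64(262.1217461514807))
(np.float64(362.7096870122463), np.float64(229.53729836270978))
```

View pics/cmp.png

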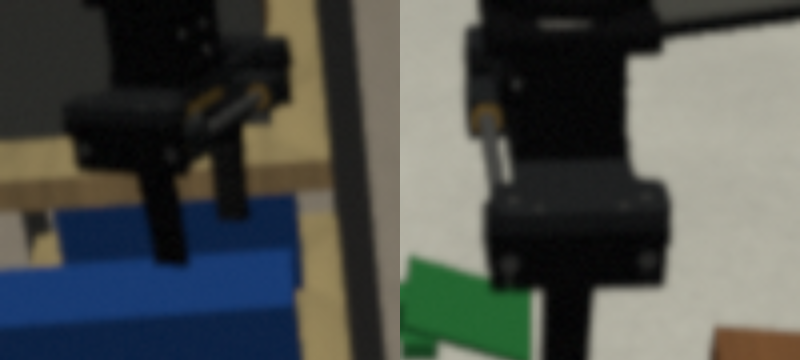

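View pics/cmp2.png

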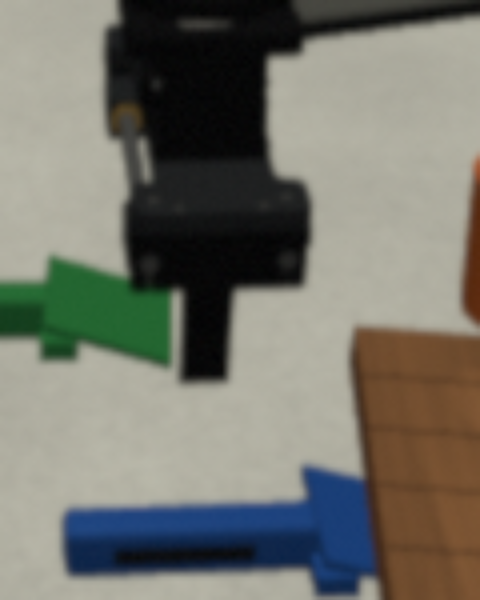

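Run:
```python
from h import *
import copy
c=robot.camera("wrist");t=robot.camera("top")
print("fork end top",onz(t,455,267,.005),"green blade rear outer",onz(t,278,244,.02), onz(t,304,247,.02))
for dz in(0,.02,.04):
    w=dict(c);w["position"]=c["position"]+[0,0,dz]
    print(dz,"fork",won(w,21,170,.005),"green",won(w,578,276,.005),won(w,602,165,.014), "hw",np.linalg.norm(won(w,289.5,200,.028)-won(w,341,200,.028)))
g=cv2.resize(cv2.imread("pics/top0.png")[195:305,260:480],None,fx=3.6,fy=3.6,interpolation=cv2.INTER_CUBIC);cv2.imwrite("pics/g.png",g)
```

```text
fork end top [ 0.4513188 -0.2189656  0.005    ] green blade rear outer [0.50726862 0.24023825 0.02      ] [0.49960841 0.17290223 0.02      ]
0 fork [ 0.44781306 -0.2112489   0.005     ] green [0.56889219 0.15113008 0.005     ] [0.49267214 0.15881176 0.014     ] hw 0.02412316197342866
0.02 fork [ 0.44615906 -0.23150152  0.005     ] green [0.57970006 0.16817475 0.005     ] [0.49577908 0.17751322 0.014     ] hw 0.0269393276631897
0.04 fork [ 0.44450505 -0.25175414  0.005     ] green [0.59050794 0.18521942 0.005     ] [0.49888602 0.19621468 0.014     ] hw 0.029755493352950736
```

View pics/g.png

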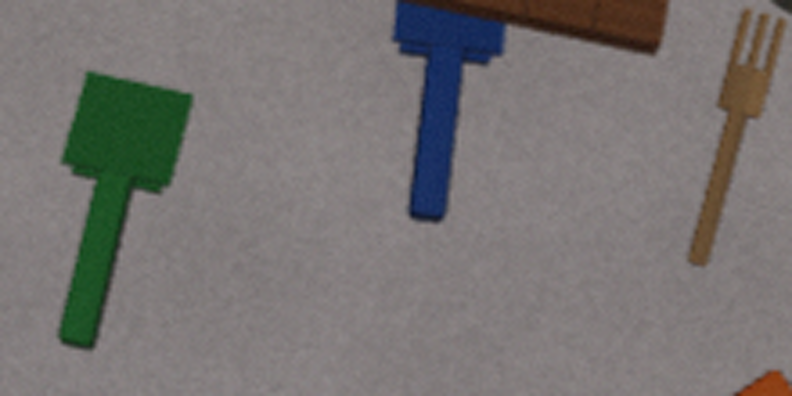

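The fingertips look 30–40 mm higher than the reported TCP: about 15 px in the side view, and they closed in free space above the handle. The wrist camera height agrees with the scene. I'll open and go lower, watching the force and the pictures.

```bash
python3 -m creep '[[[0,0,0],0,1],[[0,0,0],0,1],[[0,0,0],0,1],[[0,0,0],0,1],[[0,0,0],0,1],[[0,0,0],0,1],[[0,0,0],0,1]]'
python3 -m creep '[[[0,8,0],0,1],[[0,8,0],0,1],[[0,4,0],0,1],[[0,0,0],0,1]]'
python3 st.py '[0.5435,-0.0257,-0.03]'
python3 - <<'E'
from h import *
s=robot.camera("side");cv2.imwrite("pics/s4.png",cv2.resize(s["pixels"][210:310,310:430,::-1],None,fx=6,fy=6))
E
```

```text
time: 5.85
position: [0.5421, -0.0251, 0.0043]
tool_rot: [-0.531, -0.467, 0.467, 0.531]
ft_force: [0.2, -0.2, -0.7]
grip_width: 0.0486
time: 6.25
position: [0.5413, -0.0249, -0.0167]
tool_rot: [-0.53, -0.467, 0.467, 0.532]
ft_force: [-0.4, -0.0, -0.3]
grip_width: 0.0802
6.25 [ 0.5413 -0.0249 -0.0167] yaw x 82.67489721034437 tilt [ 0.    -1.     0.002] need tool mm [-0.5 13.3 -2.3] [-0.4 -0.  -0.3] 0.0802349964939028 [-0.25  0.74  1.78 -0.    0.62 -1.7 ]
```

View pics/s4.png

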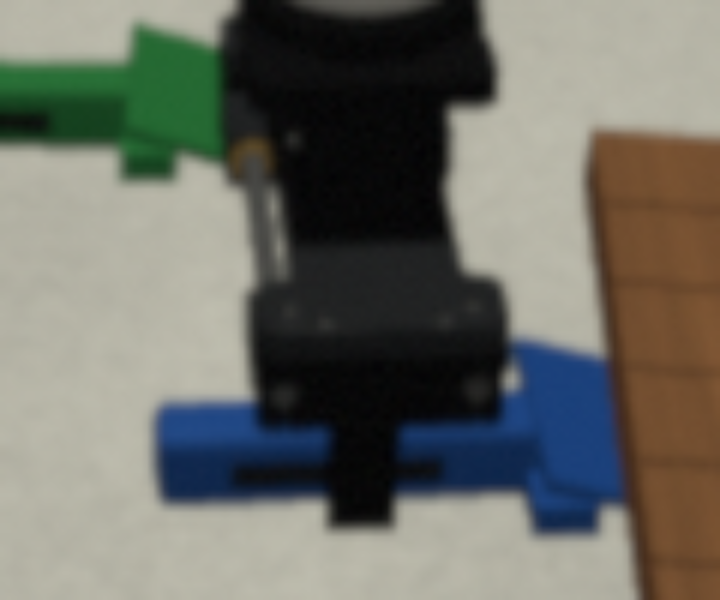

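Run:
```python
from h import *
s=robot.camera("side")
for y in(-.065,-.078):
  for z in(0,.005,.01,.015,.02,.025): print(y,z,np.round(proj(s,[.5413,y,z]),1))
```

```text
-0.065 0 [371.7 302.7]
-0.065 0.005 [371.8 300.7]
-0.065 0.01 [371.8 298.7]
-0.065 0.015 [371.9 296.7]
-0.065 0.02 [372.  294.7]
-0.065 0.025 [372.  292.6]
-0.078 0 [373.2 306.9]
-0.078 0.005 [373.3 304.9]
-0.078 0.01 [373.4 302.9]
-0.078 0.015 [373.4 300.8]
-0.078 0.02 [373.5 298.8]
-0.078 0.025 [373.6 296.8]
```

```bash
python3 -m creep '[[[0,4,0],0,1],[[0,4,0],0,1],[[0,0,0],0,1]]'; python3 -m creep '[[[0,2,0],0,1],[[0,0,0],0,1]]'; python3 -m creep '[[[0,2,0],0,1],[[0,0,0],0,1]]'
```

```text
time: 6.65
position: [0.5417, -0.025, -0.0241]
tool_rot: [-0.531, -0.467, 0.467, 0.531]
ft_force: [0.1, -0.3, 1.2]
grip_width: 0.0869
time: 6.85
position: [0.542, -0.0251, -0.0258]
tool_rot: [-0.531, -0.467, 0.467, 0.531]
ft_force: [0.6, -1.0, -0.7]
grip_width: 0.0871
time: 7.05
position: [0.542, -0.0251, -0.0278]
tool_rot: [-0.531, -0.467, 0.467, 0.531]
ft_force: [-0.2, -0.7, -0.0]
grip_width: 0.087
```

```bash
python3 -m creep '[[[0,0,0],0,0],[[0,0,0],0,0],[[0,0,0],0,0],[[0,0,0],0,0],[[0,0,0],0,0],[[0,0,0],0,0],[[0,0,0],0,0],[[0,0,0],0,0]]' 40;  python3 -m creep '[[[0,0,0],0,0],[[0,0,0],0,0],[[0,0,0],0,0]]'
python3 - <<'E'
from h import *
s=robot.camera("side");cv2.imwrite("pics/s5.png",cv2.resize(s["pixels"][210:310,310:430,::-1],None,fx=6,fy=6))
E
```

```text
time: 7.85
position: [0.5421, -0.0251, -0.0277]
tool_rot: [-0.531, -0.467, 0.467, 0.531]
ft_force: [0.5, 0.4, 0.2]
grip_width: 0.0312
time: 8.15
position: [0.5422, -0.0254, -0.0277]
tool_rot: [0.531, 0.467, -0.467, -0.531]
ft_force: [-0.0, -2.1, -0.5]
grip_width: 0.0259
```

View pics/s5.png

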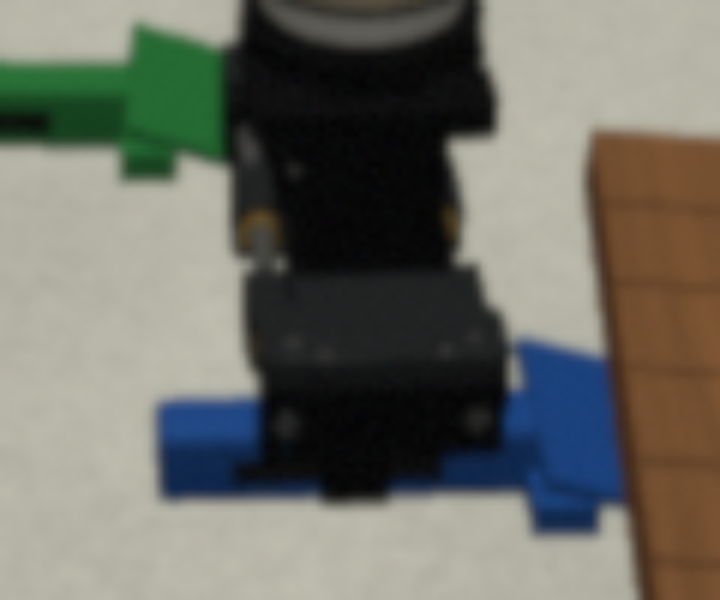

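It's gripped at 25.9 mm, which matches the handle. Now small tugs along +tool z.

```bash
python3 -m creep '[[[0,0,3],0,0],[[0,0,0],0,0],[[0,0,0],0,0],[[0,0,3],0,0],[[0,0,0],0,0],[[0,0,0],0,0]]'; python3 -m creep '[[[0,0,3],0,0],[[0,0,0],0,0],[[0,0,0],0,0],[[0,0,3],0,0],[[0,0,0],0,0],[[0,0,0],0,0]]'; 
python3 -m creep '[[[0,0,3],0,0],[[0,0,0],0,0],[[0,0,0],0,0],[[0,0,3],0,0],[[0,0,0],0,0],[[0,0,0],0,0],[[0,0,0],0,0],[[0,0,0],0,0]]'
python3 - <<'E'
from h import *
s=robot.camera("side");cv2.imwrite("pics/s6.png",cv2.resize(s["pixels"][210:340,310:430,::-1],None,fx=4.6,fy=4.6))
E
```

```text
time: 8.8
position: [0.5362, -0.0242, -0.0276]
tool_rot: [0.531, 0.467, -0.467, -0.531]
ft_force: [2.3, -1.1, -2.3]
grip_width: 0.026
time: 9.4
position: [0.5298, -0.0235, -0.0276]
tool_rot: [-0.531, -0.467, 0.467, 0.531]
ft_force: [1.0, -0.1, -0.5]
grip_width: 0.0258
time: 10.2
position: [0.524, -0.0228, -0.0276]
tool_rot: [-0.531, -0.467, 0.467, 0.531]
ft_force: [2.1, 0.3, -0.6]
grip_width: 0.0259
```

View pics/s6.png

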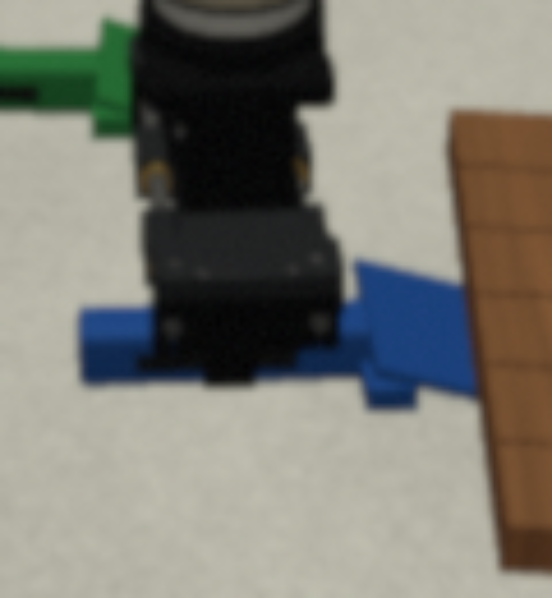

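The side view shows the scraper following (handle end moved from column 336 to 327) and the board lower with the blade still under it. I'll keep going.

```bash
for i in 1; do :; done
python3 -m creep '[[[0,0,3],0,0],[[0,0,0],0,0],[[0,0,0],0,0],[[0,0,3],0,0],[[0,0,0],0,0],[[0,0,0],0,0],[[0,0,3],0,0],[[0,0,0],0,0]]'
python3 -m creep '[[[0,0,0],0,0],[[0,0,3],0,0],[[0,0,0],0,0],[[0,0,0],0,0],[[0,0,3],0,0],[[0,0,0],0,0],[[0,0,0],0,0],[[0,0,0],0,0]]'
python3 -m creep '[[[0,0,3],0,0],[[0,0,0],0,0],[[0,0,0],0,0],[[0,0,3],0,0],[[0,0,0],0,0],[[0,0,0],0,0],[[0,0,3],0,0],[[0,0,0],0,0]]'
python3 -m creep '[[[0,0,0],0,0],[[0,0,3],0,0],[[0,0,0],0,0],[[0,0,0],0,0],[[0,0,3],0,0],[[0,0,0],0,0],[[0,0,0],0,0],[[0,0,0],0,0]]'
python3 - <<'E'
from h import *
s=robot.camera("side");cv2.imwrite("pics/s7.png",cv2.resize(s["pixels"][210:340,290:430,::-1],None,fx=4.6,fy=4.6))
E
```

```text
time: 11.05
position: [0.515, -0.0216, -0.0276]
tool_rot: [-0.531, -0.467, 0.467, 0.531]
ft_force: [3.0, -1.5, -0.4]
grip_width: 0.0257
time: 11.85
position: [0.5091, -0.0209, -0.0276]
tool_rot: [-0.531, -0.467, 0.467, 0.531]
ft_force: [2.0, -1.3, 0.7]
grip_width: 0.0257
time: 12.65
position: [0.5001, -0.0197, -0.0276]
tool_rot: [-0.531, -0.467, 0.467, 0.531]
ft_force: [3.4, -1.1, 0.3]
grip_width: 0.026
time: 13.45
position: [0.4942, -0.0189, -0.0276]
tool_rot: [-0.531, -0.467, 0.467, 0.531]
ft_force: [2.4, -1.8, 1.1]
grip_width: 0.0259
```

View pics/s7.png

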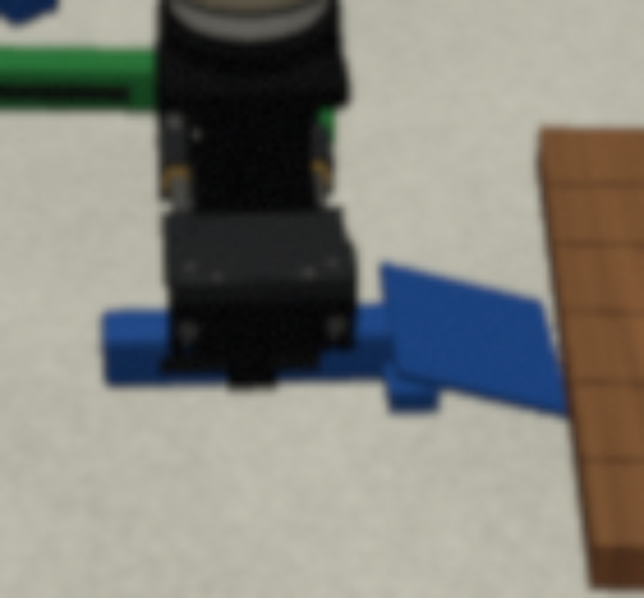

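The blade is nearly out, with its right corner just at the board edge at about (567,412) in the crop. A few more tugs, then clear the edge.

```bash
python3 -m creep '[[[0,0,2],0,0],[[0,0,0],0,0],[[0,0,0],0,0],[[0,0,3],0,0],[[0,0,0],0,0],[[0,0,0],0,0],[[0,0,3],0,0],[[0,0,0],0,0]]'
python3 -m creep '[[[0,0,0],0,0],[[0,0,4],0,0],[[0,0,0],0,0],[[0,0,4],0,0],[[0,0,4],0,0],[[0,0,4],0,0],[[0,0,0],0,0],[[0,0,0],0,0]]'
python3 - <<'E'
from h import *
s=robot.camera("side");cv2.imwrite("pics/s8.png",cv2.resize(s["pixels"][210:340,290:430,::-1],None,fx=4.6,fy=4.6))
m=mask(s,*BL);k=blobs(m,(290,240,430,320));print([list(map(float,onz(s,*p,.005).round(4))) for p in cv2.approxPolyDP(k,2,True)[:,0] if p[0]>390])
E
```

```text
time: 14.3
position: [0.4857, -0.0178, -0.0278]
tool_rot: [-0.53, -0.467, 0.467, 0.531]
ft_force: [-0.3, 1.0, 1.8]
grip_width: 0.0255
time: 15.1
position: [0.4698, -0.0157, -0.0277]
tool_rot: [-0.53, -0.467, 0.467, 0.531]
ft_force: [-0.3, 0.1, 1.4]
grip_width: 0.0257
[[0.5951, -0.0696, 0.005], [0.6055, 0.0056, 0.005]]
```

View pics/s8.png

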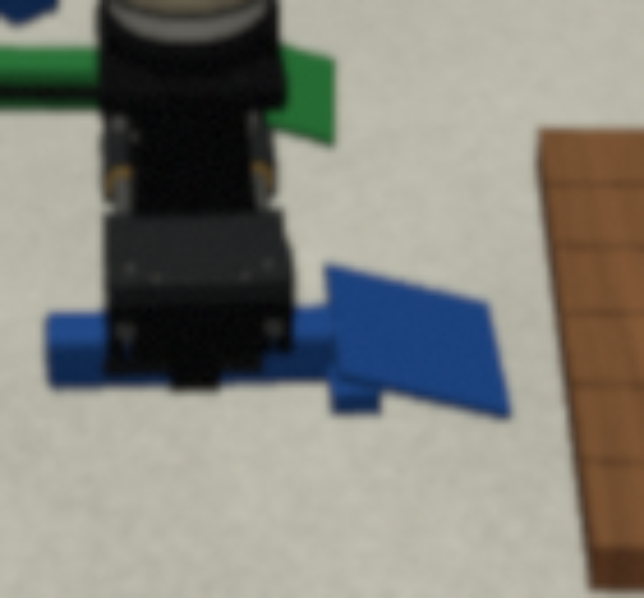

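The blade edge is about 25 mm clear and the board looks flat. Releasing and retreating.

```bash
python3 -m creep '[[[0,0,0],0,0.4],[[0,0,0],0,0.6],[[0,0,0],0,0.8],[[0,0,0],0,1],[[0,0,0],0,1],[[0,0,0],0,1],[[0,0,0],0,1],[[0,0,0],0,1]]'
python3 -m creep '[[[0,-5,0],0,1],[[0,-10,0],0,1],[[0,-20,0],0,1],[[0,-30,0],0,1],[[0,-40,0],0,1],[[0,-40,0],0,1],[[0,0,0],0,1]]'
python3 -m creep '[[[40,0,0],0,1],[[45,0,0],0,1],[[45,0,0],0,1],[[45,0,0],0,1],[[45,0,0],0,1],[[45,0,0],0,1],[[0,0,0],0,1],[[0,0,0],0,1]]'
python3 - <<'E'
from h import *
for n in("side","top"):
    cv2.imwrite(f"pics/{n}9.png",robot.camera(n)["pixels"][:,:,::-1])
E
```

```text
time: 15.95
position: [0.4707, -0.016, -0.0276]
tool_rot: [-0.531, -0.467, 0.467, 0.531]
ft_force: [0.4, -0.0, -0.4]
grip_width: 0.0812
time: 16.65
position: [0.4744, -0.0168, 0.1227]
tool_rot: [0.534, 0.469, -0.465, -0.527]
ft_force: [0.5, 0.5, -0.3]
grip_width: 0.0867
time: 17.45
position: [0.5034, 0.2476, 0.1168]
tool_rot: [-0.53, -0.467, 0.468, 0.53]
ft_force: [-0.4, -0.2, 0.6]
grip_width: 0.0871
```

View pics/side9.png

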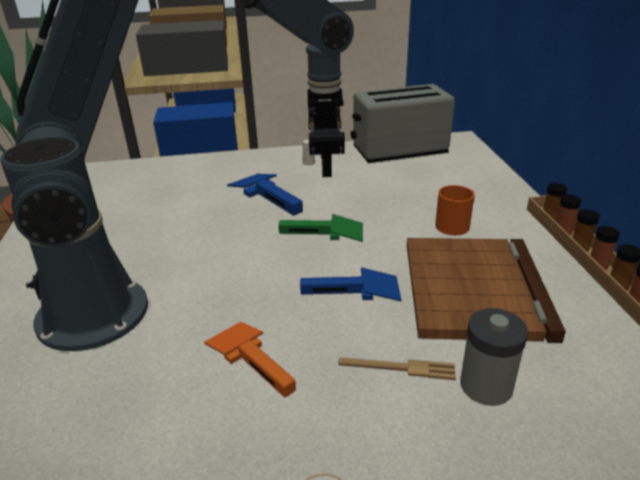

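View pics/top9.png

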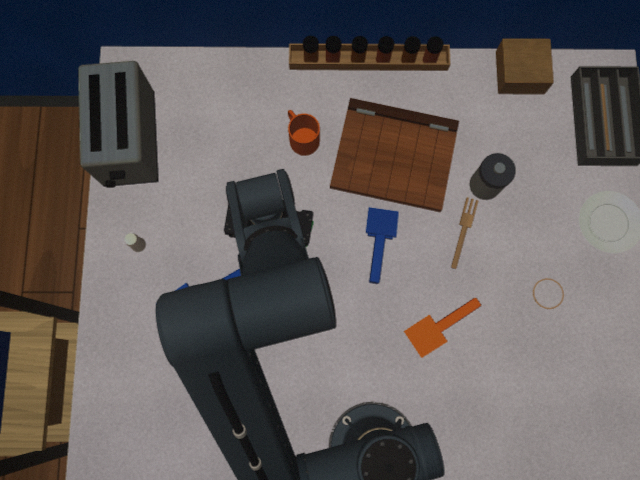

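The side view shows the blue scraper at (300–400, 285), clear of the flat board, with the green one unmoved at (320,228). One numeric check before handing in.

Run:
```python
from h import *
t=robot.camera("top");s=robot.camera("side")
k=blobs(mask(t,*BL),(345,200,420,290))
ap=cv2.approxPolyDP(k,2,True)[:,0]
f=[onz(t,*p,.005) for p in ap if p[1]<218];print("blade front pts",np.round(f,4))
b=cv2.inRange(cv2.cvtColor(t["pixels"],cv2.COLOR_RGB2HSV),(0,70,30),(18,255,200));kb=blobs(b,(325,90,465,220))
q=cv2.approxPolyDP(kb,4,True)[:,0];q=q[np.argsort(-q[:,1])][:2];print(q)
A,B=[onz(t,*p,.015) for p in q];print("edge",A,B);n=np.array([(B-A)[1],-(B-A)[0]])/np.linalg.norm((B-A)[:2]);n*=np.sign(n[0])
print("clear",[float((p-A)[:2]@n) for p in f],"dist mid",np.linalg.norm((np.mean(f,0)-(A+B)/2)[:2]))
# side: near front top corner of board -> height
bs=cv2.inRange(cv2.cvtColor(s["pixels"],cv2.COLOR_RGB2HSV),(0,70,30),(18,255,200));ks=blobs(bs,(400,225,470,345))
for im in("pics/side0.png","pics/side9.png"):
    x=dict(pixels=cv2.imread(im)[:,:,::-1].copy());h=cv2.inRange(cv2.cvtColor(x["pixels"],cv2.COLOR_RGB2HSV),(0,70,30),(18,255,200));z=blobs(h,(400,225,460,345));print(im,cv2.boundingRect(z))
    g=blobs(mask(x,*GR),(270,205,375,250));print("green",cv2.boundingRect(g))
for z in(.0,.004,.015,.024): print(z,proj(s,[A[0],A[1],z]) if A[1]<B[1] else proj(s,[B[0],B[1],z]))
```

```text
blade front pts [[ 0.6089  0.0022  0.005 ]
 [ 0.5982 -0.0716  0.005 ]]
[[439 211]
 [330 187]]
edge [ 0.59870168 -0.18068876  0.015     ] [0.6631709  0.10557869 0.015     ]
clear [-0.0302812948182314, -0.024424393555962327] dist mid 0.027542105195788195
pics/side0.png (408, 225, 52, 109)
green (279, 215, 83, 26)
pics/side9.png (407, 238, 53, 101)
green (279, 215, 83, 26)
0.0 (np.float64(417.57193591141726), np.float64(339.27673057537356))
0.004 (np.float64(417.72951869613473), np.float64(337.62293647458966))
0.015 (np.float64(418.1664408590717), np.float64(333.0375415860386))
0.024 (np.float64(418.5278682086286), np.float64(329.24444693022986))
```

```bash
python3 -c "
from rig import robot
print(robot.get_obs()['time'],robot.get_obs()['joint_velocities'].round(3));print(robot.hand_in())"
```

```text
17.65 [-0.005 -0.001 -0.005  0.003 -0.002 -0.001]
the job is handed in; nothing more can be done
None
```

The blue scraper is out and the board is down flat. I drew the scraper back about 73 mm by its handle, in tugs of 2 to 4 mm with short pauses. Near the end, once the blade was almost or fully clear, three 4 mm steps followed without a pause. The board came down gradually on the blade. I then opened the gripper, raised it, moved it aside and handed in at 17.65 s.

**Last checks, from the cameras:**
- **Blue scraper:** it looks flat on the cart, with its blade edge 24 to 30 mm in front of the board edge and about 28 mm from that edge's middle.
- **Board:** the underside of its front corner is about 4 mm up, which matches flat.
- **Green scraper:** its outline in the side view is the same, pixel for pixel, as at the start.
- **Gripper:** open and well clear, with the arm at rest.

**One check disagreed:** the fingertips really sit about 30 to 40 mm behind the reported tool point. My first grip closed on air above the handle. It touched nothing, judging by the near-zero force readings. I found the offset in the side view and gripped again about 32 mm lower by the reported height, and that grip held. I couldn't measure the board's contact force or turning speed directly. While I pulled, the wrist force readings stayed around 1 to 4 N.

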